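# Check-weigh the pebble tins on the balance and sort full from short

### The arm

A 7-joint arm with a two-finger parallel gripper is mounted at the origin on the work surface. World frame = base frame: x ahead of the robot, y to its left, z up, the work surface at z = 0. Lengths are in m, angles in degrees, forces in N, time in s.
With the tool pointing down it reaches from about 0.425 to 1.025 m from the base axis. Payload 9.4 kg.
Tool frame: the origin (TCP) lies midway between the tips of the shut fingers; the grasp point (between the pads) lies 19 mm behind it (env.tcp_to_grasp is the distance from the TCP to the grasp point, in m); x points along the fingers, z is the direction in which the jaws open and shut, and the axes are right-handed (so a half turn about x gives the same grasp; the last joint's range is limited). The gripper opens to 85 mm and grips with 20 to 120 N. Pads are 22 mm wide; open, the fingers measure 114 mm over their backs; the gripper's body (76 mm by 85 mm) begins 54 mm behind the grasp point. The pads swing forward as they close: fully open they stand 13 mm farther back than shut.
Start: joints at [71.465, 34.337, -0.143, 91.639, 0.103, 54.024, -4.572], TCP at [0.177, -0.703, 0.231] pointing down, gripper open.
Joint ranges: [-147.43, 147.43], [-19.82, 112.94], [-74.19, 73.91], [6.32, 146.72], [-59.91, 239.91], [6.04, 106.73], [-150.56, 150.56]. Speed limits (degrees/s): [127.2, 127.2, 172.46, 172.46, 180, 180, 180].

### API

Orientations are given as [roll, pitch, yaw] about the fixed x, y, z axes, in that order (R = Rz(yaw) Ry(pitch) Rx(roll)).
In Python, from workcell import env, eoat, planner, capture, camera_params, models gives the robot as it stands. The module is installed in compiled form; this text tells all that it offers. Calls block until the motion is done:
- env.goto(position, orientation): joint-space move of the TCP to a pose.
- env.move_l(position, attitude=None, max_speed=0.15): straight line of the TCP; attitude=None keeps the orientation; max_speed is the mean speed in m/s.
- env.move_j(angles): joint-space move.
- eoat.command_gripper(opening): finger opening in m; the grip force is fixed at half the most; returns when the fingers have stopped.
- env.sleep(seconds).
- planner.solve_ik(position, orientation): joint angles nearest the present ones, or None.
- env.get_state(): the state.
- capture(name): name is "side" or "top"; returns the picture (420x560x3 uint8, blue, green, red); there is no depth.
- camera_params(name): a dict with "mtx" (3x3 intrinsics, pixels), "R" (3x3) and "t" (3): a world point X has camera coordinates R X + t. Camera axes: x right, y down, z forward; pixel columns grow to the right and rows downward; lengths in m; the calibration is good to about 2 mm. A picture is of the moment at which its call begins. camera_params takes no time and is no camera call.
A pose or a line that the arm cannot do raises env.Unreachable and nothing moves.
- env.sign_off(): hands the job in, once; it reports no verdict.
Trained networks look in the newest picture that a camera, given by its name, has taken for a name from the list of things; names that differ only in an ending like _2 or _b are one class to them, and where a whole thing is asked for, a point or a joint stands for the part that bears it (a point fixed in the world has none). Each returns a list of dicts, best first, with "p" (0 to 1); they miss things now and then, are a little off and sometimes report something else, mostly with a low value. They report only what shows in the picture. A call takes as long as a camera call. They do not tell look-alikes from the thing itself.
- models.look_for(label, camera): "point" ([column, row] in pixels, amid what is visible of it).
- models.regions_of(label, camera): "pixels" (420x560 bool, what is visible of it) and "point" ([column, row] in pixels, amid what is visible of it).
The state is a dict: "time": time; "joint_pos": joint angles; "dq": joint speeds; "effort": joint torques, N m; "ee_pos": TCP position; "tool_rot": TCP orientation; "wrist_force": force on the tool from outside, world axes, zero at the start; "torque": the same for the moment, N m; "gripper_width": finger opening in m.
Only numpy, scipy, OpenCV 4.12 (cv2) and the standard library are available. Lean on these libraries where they do the work, as an engineer would, in place of code of your own. Each camera call takes 0.05 s, during which the arm holds its last target.

### The job

Check the two closed tins of terrarium pebbles on the balance, one after the other: set a tin gently and upright on the middle of the empty pan, let go, and wait until the beam has settled. If the pan sinks, the tin is full and goes in the wooden tray; if the pan stays up, it is short and goes in the white tray, set down gently and standing upright, clear of the walls. Put the first tin away before weighing the second, and leave everything else on the table alone.

Things in the scene. Friction and masses are not known exactly. Their poses are not given: they have to be found in the camera images.
- beam (a joint): Balance beam (bar 256 mm long, equal 120 mm arms, red pointer), rad: -0.14 = weighing pan up on its stop (as at the start), 0 = level, +0.14 = pan down. No spring, lightly damped: a heavier load than the reference sinks the pan fully in 0.5 to 2 s, a lighter one leaves it up (one within 3 % may creep or hover: either tray will do). Pressing the empty pan down takes 2 N until its lower stop.
- pan_top (a point): Centre of the upper face of the empty weighing pan: flat steel disc 96 mm across, 4 mm thick, always level; 116 mm above the table when up, 99 level, 82 down. The other pan, 240 mm away past the green column (dial top 147 mm above the table), carries the fixed 220 g brass reference weight, 48 mm tall: leave it alone.
- full_tray_floor (a point): Wooden tray, for full tins: centre of its inner floor, 6 mm above the table. Tray 200 mm along its own x, 130 mm along its own y, walls 6 mm thick and 22 mm high above the table; fixed. Room for two tins side by side along its x.
- short_tray_floor (a point): White plastic tray, for short-filled tins: same size, same point and axes as the wooden one; fixed.
- full_tray: The wooden tray itself: origin under its centre, on the table.
- short_tray: The white tray itself: origin under its centre, on the table.
- balance: The balance's green base, fixed to the table: 110 mm along its own x, 170 mm along its own y, column in the middle; origin under its centre, on the table. The beam lies along its y, the weighing pan at +y and the reference weight at -y, its white dial to +x.
- pan: The weighing pan: origin at its pivot on the beam end, 24 mm under the pan's upper face.
- tin_green_center (a point): Closed aluminium tin with green lid, upright cylinder 50 mm across, 66 mm tall (51 mm at the lid); the point is its centre, 33 mm above its underside. It holds between about 110 g and 330 g all told, not to be seen from outside; the two tins vary independently (both may be full, or both short). z is its axis.
- tin_green: The same green-lidded tin: origin at the centre of its underside.
- tin_orange_center (a point): Closed aluminium tin with orange lid, upright cylinder 50 mm across, 66 mm tall (51 mm at the lid); the point is its centre, 33 mm above its underside. It holds between about 110 g and 330 g all told, not to be seen from outside; the two tins vary independently (both may be full, or both short). z is its axis.
- tin_orange: The same orange-lidded tin: origin at the centre of its underside.
- pot_left_center (a point): Bystander: terracotta pot with a succulent, 72 mm across, about 90 mm tall with the plant, left side (+y); the point is its centre half-way up. Leave alone.
- pot_right_center (a point): Bystander: the same kind of pot, right side (-y); the point is its centre half-way up. Leave alone.
- cup_center (a point): Bystander: blue ceramic cup 76 mm across, 85 mm tall; the point is its centre half-way up. Leave alone.
- spatula: Bystander: spatula lying on the right, along its own x; origin under its middle. Leave alone.
There are look-alikes about, which are no part of the job. Leave any pink, purple or red look-alike of the tin_green alone.

How it is judged (in metres and radians):
On the way, in this order (a step that is already met when the one before it is completed fails the run):
1. one tin stands on the pan, let go, within 30 mm of its middle, and the beam has come to rest (((angle between tin_green_center's own z axis and vertical below 0.12 rad and contact force between the fingers and tin_green below 0.05 N and linear speed of tin_green below 0.02 m/s and horizontal distance between tin_green_center and pan_top below 0.03 m and contact force between tin_green and pan above 0.5 N and contact force between the fingers and balance below 0.05 N and velocity of joint beam between -0.08 and 0.08 rad/s) or (angle between tin_orange_center's own z axis and vertical below 0.12 rad and contact force between the fingers and tin_orange below 0.05 N and linear speed of tin_orange below 0.02 m/s and horizontal distance between tin_orange_center and pan_top below 0.03 m and contact force between tin_orange and pan above 0.5 N and contact force between the fingers and balance below 0.05 N and velocity of joint beam between -0.08 and 0.08 rad/s))), for 0.5 s.
2. that tin stands released in the tray that fits its weight, the other still where it was (((angle between tin_green_center's own z axis and vertical below 0.12 rad and contact force between the fingers and tin_green below 0.05 N and linear speed of tin_green below 0.02 m/s and ((x of tin_green_center in the frame of full_tray_floor between -0.08 and 0.08 m and y of tin_green_center in the frame of full_tray_floor between -0.045 and 0.045 m and z of tin_green_center in the frame of full_tray_floor between 0.028 and 0.037 m and contact force between tin_green and full_tray above 2 N) or (x of tin_green_center in the frame of short_tray_floor between -0.08 and 0.08 m and y of tin_green_center in the frame of short_tray_floor between -0.045 and 0.045 m and z of tin_green_center in the frame of short_tray_floor between 0.028 and 0.037 m and contact force between tin_green and short_tray between 0.5 and 2.32 N)) and distance of tin_orange_center from where it was at the start of the episode below 0.03 m) or (angle between tin_orange_center's own z axis and vertical below 0.12 rad and contact force between the fingers and tin_orange below 0.05 N and linear speed of tin_orange below 0.02 m/s and ((x of tin_orange_center in the frame of full_tray_floor between -0.08 and 0.08 m and y of tin_orange_center in the frame of full_tray_floor between -0.045 and 0.045 m and z of tin_orange_center in the frame of full_tray_floor between 0.028 and 0.037 m and contact force between tin_orange and full_tray above 2 N) or (x of tin_orange_center in the frame of short_tray_floor between -0.08 and 0.08 m and y of tin_orange_center in the frame of short_tray_floor between -0.045 and 0.045 m and z of tin_orange_center in the frame of short_tray_floor between 0.028 and 0.037 m and contact force between tin_orange and short_tray between 0.5 and 2.32 N)) and distance of tin_green_center from where it was at the start of the episode below 0.03 m))), for 0.1 s.
3. with the first tin put away, the other stands on the pan, let go, and the beam has come to rest (((angle between each of tin_green_center, tin_orange_center's own z axis and vertical below 0.12 rad and contact force between the fingers and tin_green below 0.05 N and linear speed of each of tin_green, tin_orange below 0.02 m/s and ((x of tin_green_center in the frame of full_tray_floor between -0.08 and 0.08 m and y of tin_green_center in the frame of full_tray_floor between -0.045 and 0.045 m and z of tin_green_center in the frame of full_tray_floor between 0.028 and 0.037 m and contact force between tin_green and full_tray above 2 N) or (x of tin_green_center in the frame of short_tray_floor between -0.08 and 0.08 m and y of tin_green_center in the frame of short_tray_floor between -0.045 and 0.045 m and z of tin_green_center in the frame of short_tray_floor between 0.028 and 0.037 m and contact force between tin_green and short_tray between 0.5 and 2.32 N)) and contact force between the fingers and tin_orange below 0.05 N and horizontal distance between tin_orange_center and pan_top below 0.03 m and contact force between tin_orange and pan above 0.5 N and contact force between the fingers and balance below 0.05 N and velocity of joint beam between -0.08 and 0.08 rad/s) or (angle between each of tin_orange_center, tin_green_center's own z axis and vertical below 0.12 rad and contact force between the fingers and tin_orange below 0.05 N and linear speed of each of tin_orange, tin_green below 0.02 m/s and ((x of tin_orange_center in the frame of full_tray_floor between -0.08 and 0.08 m and y of tin_orange_center in the frame of full_tray_floor between -0.045 and 0.045 m and z of tin_orange_center in the frame of full_tray_floor between 0.028 and 0.037 m and contact force between tin_orange and full_tray above 2 N) or (x of tin_orange_center in the frame of short_tray_floor between -0.08 and 0.08 m and y of tin_orange_center in the frame of short_tray_floor between -0.045 and 0.045 m and z of tin_orange_center in the frame of short_tray_floor between 0.028 and 0.037 m and contact force between tin_orange and short_tray between 0.5 and 2.32 N)) and contact force between the fingers and tin_green below 0.05 N and horizontal distance between tin_green_center and pan_top below 0.03 m and contact force between tin_green and pan above 0.5 N and contact force between the fingers and balance below 0.05 N and velocity of joint beam between -0.08 and 0.08 rad/s))), for 0.5 s.
At the end, for the whole second after the job is handed in: Both tins upright (0.12 rad), at rest, released, on a tray floor, centre within 80 mm along and 45 mm across of its middle: heavier than the 220 g reference in the wooden tray, lighter in the white one (within 7 % either will do). Pan empty and back up (angle between each of tin_green_center, tin_orange_center's own z axis and vertical below 0.12 rad and contact force between the fingers and tin_green below 0.05 N and linear speed of each of tin_green, tin_orange below 0.02 m/s and ((x of tin_green_center in the frame of full_tray_floor between -0.08 and 0.08 m and y of tin_green_center in the frame of full_tray_floor between -0.045 and 0.045 m and z of tin_green_center in the frame of full_tray_floor between 0.028 and 0.037 m and contact force between tin_green and full_tray above 2 N) or (x of tin_green_center in the frame of short_tray_floor between -0.08 and 0.08 m and y of tin_green_center in the frame of short_tray_floor between -0.045 and 0.045 m and z of tin_green_center in the frame of short_tray_floor between 0.028 and 0.037 m and contact force between tin_green and short_tray between 0.5 and 2.32 N)) and contact force between the fingers and tin_orange below 0.05 N and ((x of tin_orange_center in the frame of full_tray_floor between -0.08 and 0.08 m and y of tin_orange_center in the frame of full_tray_floor between -0.045 and 0.045 m and z of tin_orange_center in the frame of full_tray_floor between 0.028 and 0.037 m and contact force between tin_orange and full_tray above 2 N) or (x of tin_orange_center in the frame of short_tray_floor between -0.08 and 0.08 m and y of tin_orange_center in the frame of short_tray_floor between -0.045 and 0.045 m and z of tin_orange_center in the frame of short_tray_floor between 0.028 and 0.037 m and contact force between tin_orange and short_tray between 0.5 and 2.32 N)) and value of joint beam below -0.1 rad); the robot touches nothing.
It fails at once if a tin is slammed or pressed hard onto the pan (more than 15 N) (contact force between any of tin_green, tin_orange and pan above 15 N).
It fails at once if a tin is tipped over (angle between any of tin_green_center, tin_orange_center's own z axis and vertical above 0.6 rad).
It fails at once if a tin is dropped hard into a tray (more than 40 N) (contact force between any of tin_green, tin_orange and full_tray above 40 N or contact force between any of tin_green, tin_orange and short_tray above 40 N).
It fails at once if a bystander is moved by more than 40 mm (distance of any of pot_left_center, pot_right_center, cup_center, spatula from where it was at the start of the episode above 0.04 m).
It also fails if it takes over 70 s, if anything falls off the work surface, if the arm or the gripper's body presses on something with over 40 N, if the wrist force passes 120 N, or if a joint passes its speed limit or range.

## Working session

There is one attempt and no reset: what is moved stays moved. The work goes in short steps, each a Python script; the robot and the scene stay as the last script left them, time stands still between calls to the robot, and variables do not carry over. Pictures are saved under pics/ and viewed, and the job is handed in when it is done.

```bash
mkdir -p pics; ls
python3 - <<'E'
from workcell import env, eoat, planner, capture, camera_params, models
import cv2
for n in ("side","top"):
    cv2.imwrite(f"pics/{n}0.png",capture(n))
    p=camera_params(n);print(n,p)
    for l in ["tin_green","tin_orange","pan","balance","full_tray","short_tray","cup_center","pot_left_center","pot_right_center","spatula"]:
        print(l,[(round(d["p"],2),[round(float(v)) for v in d["point"]]) for d in models.look_for(l,n)][:5])
print(env.get_state(), env.tcp_to_grasp)
E
```

```text
pics
side {'mtx': array([[510.23257016,   0.        , 279.74676778],
       [  0.        , 510.23257016, 218.3520191 ],
       [  0.        ,   0.        ,   1.        ]]), 'R': array([[-0.86418617, -0.50307258,  0.0100126 ],
       [-0.26815983,  0.44362929, -0.85515107],
       [ 0.42576117, -0.7416947 , -0.51828215]]), 't': array([0.39971664, 0.17467917, 1.47130697])}
tin_green [(0.85, [201, 226]), (0.83, [294, 259]), (0.79, [263, 241]), (0.79, [301, 284]), (0.65, [294, 309])]
tin_orange [(0.81, [296, 220])]
pan [(0.91, [230, 206]), (0.57, [236, 283])]
balance [(0.85, [247, 209])]
full_tray [(0.55, [330, 194])]
short_tray [(0.82, [236, 283])]
cup_center []
pot_left_center [(0.58, [171, 249])]
pot_right_center [(0.71, [248, 207]), (0.53, [272, 171])]
spatula [(0.7, [174, 251]), (0.53, [320, 171])]
top {'mtx': array([[519.54365065,   0.        , 272.55012325],
       [  0.        , 519.54365065, 211.36902345],
       [  0.        ,   0.        ,   1.        ]]), 'R': array([[-0.01339504, -0.99982813,  0.01281748],
       [-0.99350197,  0.01185916, -0.11319536],
       [ 0.1130239 , 
[... 479 characters left out ...]
0.63, [413, 159])]
{'time': 1.1, 'joint_pos': array([71.46511614, 34.3368601 , -0.14400901, 91.64070608,  0.10311258,
       54.02159081, -4.57189217]), 'dq': array([ 0.02547365,  0.00547844, -0.03622455, -0.07723435,  0.07782807,
       -0.06842202, -0.09088276]), 'effort': array([-1.54578420e-04, -7.76251888e+01,  1.56373926e+00, -2.58384722e+01,
        1.23088589e-02,  2.23790790e-03, -1.61942199e-05]), 'ee_pos': array([ 0.17711541, -0.70302821,  0.23126938]), 'tool_rot': array([ -61.7928539 ,   89.99758285, -137.65037352]), 'wrist_force': array([ 0.32147809,  0.0050772 , -0.50039858]), 'torque': array([ 0.03996801, -0.02752329, -0.00847085]), 'gripper_width': 0.08544409040113622} 0.0187
```

View pics/side0.png

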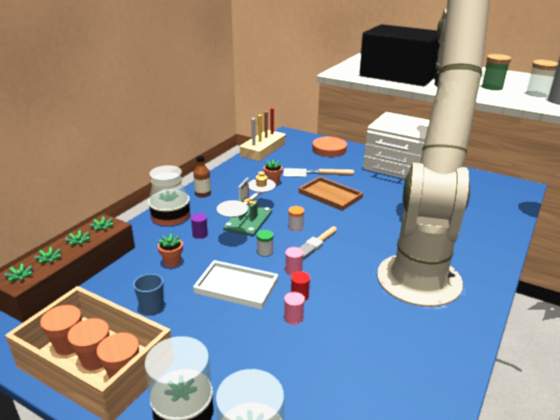

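View pics/top0.png

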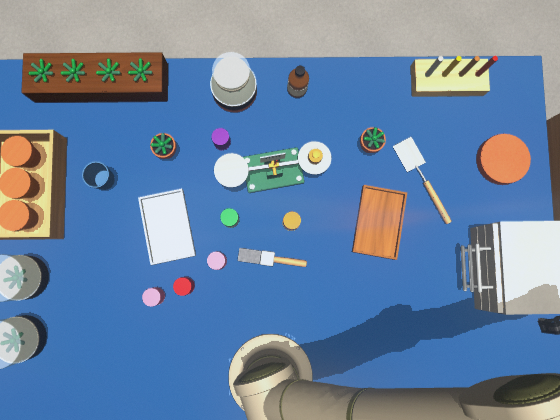

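Run:
```python
import cv2
a=cv2.imread("pics/top0.png");cv2.imwrite("pics/topc.png",cv2.resize(a[110:320,110:310],None,fx=2.85,fy=2.85,interpolation=cv2.INTER_CUBIC))
a=cv2.imread("pics/side0.png");cv2.imwrite("pics/sidec.png",cv2.resize(a[150:350,130:380],None,fx=3,fy=3,interpolation=cv2.INTER_CUBIC))
```

```text
(no output)
```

View pics/topc.png

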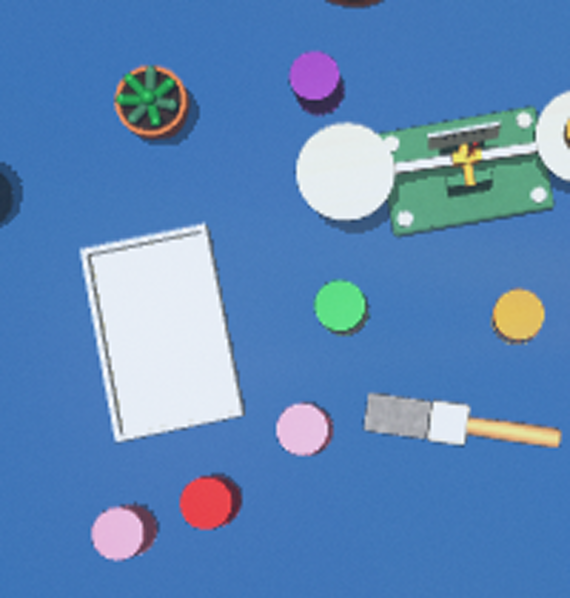

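View pics/sidec.png

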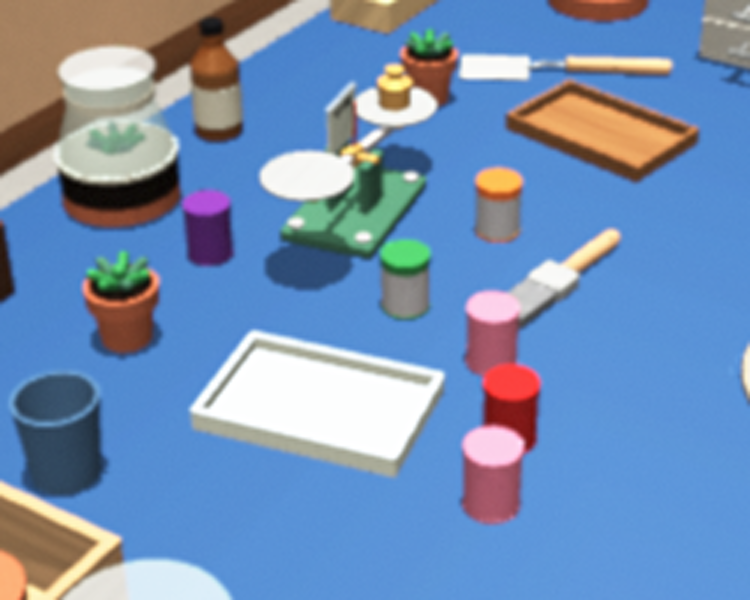

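The green-lidded tin is at top (230,217) / side (265,243), with an aluminium body. The look-alikes are pink (217,261) and (152,297), red (182,286) and purple (221,137), all with coloured bodies. The orange-lidded tin is at top (292,220) / side (296,218), and the only one like it. The crops confirm both. Next I'll localise them.

```bash
cat > h.py <<'E'
from workcell import env, eoat, planner, capture, camera_params, models
import cv2, numpy as np
def ray(n,uv,z):
    p=camera_params(n);R=np.array(p["R"]);t=np.array(p["t"])
    c=-R.T@t; d=R.T@np.linalg.solve(p["mtx"],[uv[0],uv[1],1.]); return c+d*(z-c[2])/d[2]
def proj(n,X):
    p=camera_params(n);q=p["mtx"]@(p["R"]@np.array(X)+p["t"]);return q[:2]/q[2]
def tri(a,b):
    A=[];B=[]
    for n,uv in(("top",a),("side",b)):
        p=camera_params(n);P=p["mtx"]@np.c_[p["R"],p["t"]]
        for i in(0,1):
            r=uv[i]*P[2]-P[i];A.append(r[:3]);B.append(-r[3])
    return np.linalg.lstsq(np.array(A),np.array(B),rcond=None)[0]
def lid(im,lo,hi,near,rad=40):
    h=cv2.cvtColor(im,cv2.COLOR_BGR2HSV);m=cv2.inRange(h,lo,hi)
    n,l,s,c=cv2.connectedComponentsWithStats(m)
    k=[i for i in range(1,n) if s[i,4]>60 and np.hypot(*(c[i]-near))<rad]
    if not k:return None
    i=min(k,key=lambda i:np.hypot(*(c[i]-near)));
    e=cv2.minEnclosingCircle(np.argwhere(l==i)[:,::-1].astype(np.float32))
    return c[i],s[i],e
E
python3 - <<'E'
from h import *
im={n:capture(n) for n in("top","side")}
for name,lo,hi,nt,ns in(("green",(50,120,90),(75,255,255),(230,217),(265,240)),("orange",(8,130,120),(22,255,255),(292,220),(296,213))):
    a=lid(im["top"],lo,hi,nt,15);b=lid(im["side"],lo,hi,ns,15)
    print(name,a,b)
    print(ray("top",a[0],.066),ray("side",b[0],.066))
for l,z,c in(("pan",.116,(232,170)),("short_tray",.022,(167,227)),("full_tray",.022,(380,222))):
    for n in("top","side"):
        rs=models.regions_of(l,n)
        for r in rs[:2]:
            m=r["pixels"].astype(np.uint8);pts=np.argwhere(m)[:,::-1].astype(np.float32)
            q=cv2.boxPoints(cv2.minAreaRect(pts)) ;e=cv2.fitEllipse(cv2.convexHull(pts)) 
            if l!="pan":
                hull=cv2.convexHull(pts.astype(np.int32)); 
                for ep in np.arange(2,20,.5):
                    ap=cv2.approxPolyDP(hull,ep,True)
                    if len(ap)<=4:break
                W=np.array([ray(n,x[0],z) for x in ap])
                print(l,n,round(r["p"],2),m.sum(),W.round(3).tolist(),W.mean(0).round(4))
            else: print(l,n,round(r["p"],2),m.sum(),pts.mean(0),e,ray(n,pts.mean(0),z))
E
```

```text
green (array([228.96666667, 216.9875    ]), array([221, 209,  17,  17, 240], dtype=int32), ((229.0, 217.0), 8.602425575256348)) (array([264.43283582, 234.82835821]), array([257, 230,  16,  11, 134], dtype=int32), ((264.5, 234.5), 7.648629188537598))
[0.44924572 0.11140589 0.066     ] [0.44876204 0.11693655 0.066     ]
orange (array([292.13872832, 219.28901734]), array([283, 212,  17,  17, 173], dtype=int32), ((291.3156433105469, 219.94134521484375), 8.382857322692871)) (array([295.89166667, 211.375     ]), array([289, 207,  15,  10, 120], dtype=int32), ((296.0, 210.5), 7.017934322357178))
[ 0.44055493 -0.06687684  0.066     ] [ 0.4345082  -0.05513987  0.066     ]
pan top 0.93 906 [230.40286 169.98235] ((230.40672302246094, 169.9765625), (33.57847213745117, 33.87290573120117), 44.643402099609375) [0.57415677 0.10344312 0.116     ]
pan top 0.69 3118 [379.1626  222.12508] ((379.6944274902344, 220.65560913085938), (53.39847946166992, 100.64140319824219), 8.890737533569336) [ 0.42498636 -0.3020962   0.116     ]
pan side 0.62 386 [231.89119 208.47409] ((231.927490234375, 208.4832000732422)
[... 540 characters left out ...]
58 2636 [[0.347, 0.214, 0.022], [0.31, 0.365, 0.022], [0.512, 0.386, 0.022], [0.54, 0.257, 0.022]] [0.427  0.3057 0.022 ]
full_tray top 0.68 3181 [[0.521, -0.402, 0.022], [0.332, -0.371, 0.022], [0.348, -0.244, 0.022], [0.541, -0.276, 0.022]] [ 0.4353 -0.3232  0.022 ]
full_tray top 0.25 296 [[0.434, -0.092, 0.022], [0.414, -0.054, 0.022], [0.446, -0.04, 0.022], [0.466, -0.078, 0.022]] [ 0.4399 -0.0658  0.022 ]
full_tray side 0.68 391 [[0.64, -0.07, 0.022], [0.63, 0.019, 0.022], [0.71, 0.005, 0.022], [0.716, -0.057, 0.022]] [ 0.6739 -0.0256  0.022 ]
full_tray side 0.58 1192 [[0.32, -0.34, 0.022], [0.355, -0.218, 0.022], [0.541, -0.269, 0.022], [0.512, -0.403, 0.022]] [ 0.4323 -0.3075  0.022 ]
```

Run:
```python
from h import *
P=dict(green=(.449,.113,.017),orange=(.438,-.063,.017),pan=(.5735,.1045,.135),short=(.39,.29,.03),full=(.39,-.31,.03))
print(env.get_state()["time"])
for yaw in(90,-90):
  for k,p in P.items():
    for dz in (0,.14):
      q=planner.solve_ik((p[0],p[1],p[2]+dz),(0,90,yaw)); print(yaw,k,dz,None if q is None else np.round(q))
```

```text
1.5
90 green 0 [-19.  39.  -3. 134.  16.   7.  53.]
90 green 0.14 [ 14.  30. -49. 127.  38.  38.  28.]
90 orange 0 [  7.  39. -10. 137.  52.   8.  38.]
90 orange 0.14 [ 33.  27. -43. 130.  34.  34.  53.]
90 pan 0 [ 13.  38. -44. 114.  38.  44.  36.]
90 pan 0.14 [ 21.  31. -56. 106.  30.  59.  44.]
90 short 0 [-27.  40. -24. 130.  50.  19.  -4.]
90 short 0.14 [  4.  41. -72. 123.  50.  54.  -8.]
90 full 0 [ 48.  40. -23. 128.  48.  20.  74.]
90 full 0.14 [ 63.  30. -44. 123.  32.  40.  88.]
-90 green 0 [-26.  40.   6. 135. -35.   7. -76.]
-90 green 0.14 [ -17.   24.   -6.  129.    5.   28. -117.]
-90 orange 0 [   8.   39.  -11.  136.   55.    8. -145.]
-90 orange 0.14 [  1.  22.  -1. 132.   1.  26. -90.]
-90 pan 0 [ -14.   32.   -2.  115.    2.   33. -108.]
-90 pan 0.14 [  -3.   23.  -19.  107.    9.   52. -115.]
-90 short 0 [-52.  39.  13. 132. -40.  13. -92.]
-90 short 0.14 [ -51.   24.   10.  126.   -8.   30. -124.]
-90 full 0 [ 31.  39.   2. 130.  -5.  12. -53.]
-90 full 0.14 [ 31.  24.   2. 125.  -1.  31. -57.]
```

```bash
cat >> h.py <<'E'
O=(0,90,90)
def st(m=""):
    s=env.get_state();print(m,"t",round(s["time"],2),"ee",np.round(s["ee_pos"],4),"w",round(s["gripper_width"],4),"F",np.round(s["wrist_force"],1),"q6,7",np.round(s["joint_pos"][5:],0))
def pics(tag):
    for n in("top","side"): cv2.imwrite(f"pics/{n}_{tag}.png",capture(n))
    a=cv2.imread(f"pics/side_{tag}.png")[130:330,130:400];cv2.imwrite(f"pics/sc_{tag}.png",cv2.resize(a,None,fx=2.8,fy=2.8,interpolation=cv2.INTER_CUBIC))
E
python3 - <<'E'
from h import *
x,y=.438,-.062
env.goto((x,y,.17),O);st("above")
env.move_l((x,y,.017),max_speed=.12);st("low")
eoat.command_gripper(.03);st("grip")
env.move_l((x,y,.22),max_speed=.15);st("up")
pics("og")
E
```

```text
above t 3.97 ee [ 0.4382 -0.0627  0.1699] w 0.0854 F [0.3 0.4 0.6] q6,7 [36. 55.]
low t 5.39 ee [ 0.438  -0.062   0.0172] w 0.0855 F [ 0.4 -1.2  1.2] q6,7 [13. 25.]
grip t 5.83 ee [ 0.4381 -0.0626  0.0176] w 0.0489 F [-1.  -2.4  8.6] q6,7 [13. 25.]
up t 7.33 ee [ 0.4376 -0.062   0.2193] w 0.0488 F [-0.3 -0.1 -3.5] q6,7 [42. 61.]
```

View pics/sc_og.png

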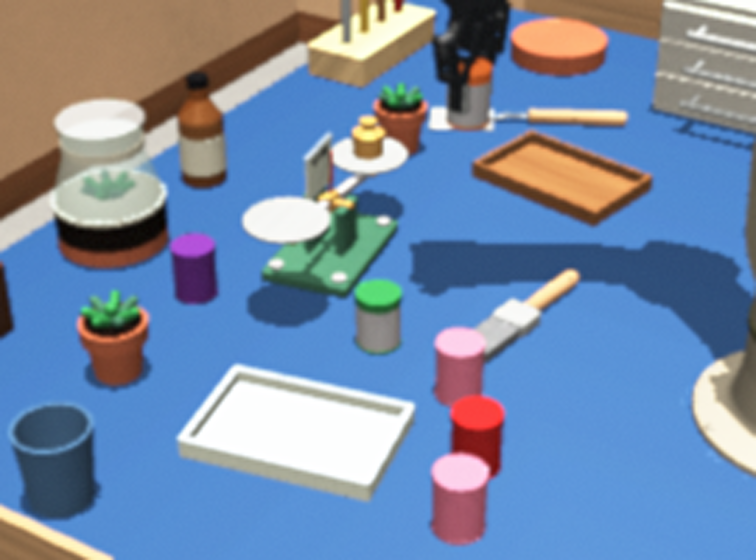

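View pics/top_og.png

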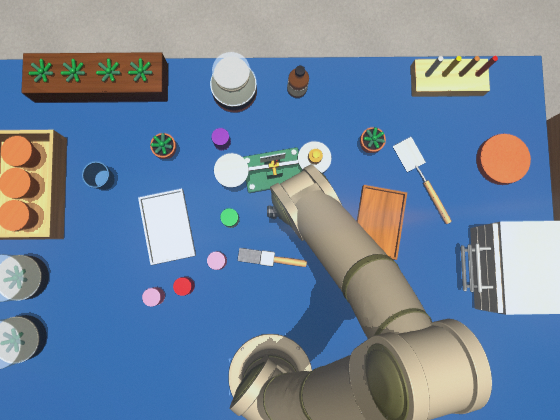

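Run:
```python
from h import *
x,y=.5735,.1045
env.goto((x,y,.21),O);st("above")
env.move_l((x,y,.142),max_speed=.1);st("low")
env.move_l((x,y,.132),max_speed=.015);st("touch")
eoat.command_gripper(.085);st("rel")
env.move_l((x,y,.26),max_speed=.12);st("up")
env.sleep(1.0)
pics("ow");st()
```

```text
above t 8.29 ee [0.573  0.1041 0.2093] w 0.0488 F [-0.1 -1.1 -3.3] q6,7 [50. 43.]
low t 9.12 ee [0.5738 0.1047 0.1424] w 0.0488 F [ 0.5  0.2 -2.9] q6,7 [44. 38.]
touch t 9.94 ee [0.5735 0.1046 0.1321] w 0.0489 F [-1.9  1.1  0.1] q6,7 [43. 38.]
rel t 10.39 ee [0.5736 0.1045 0.132 ] w 0.085 F [-0.2  0.4  0.3] q6,7 [43. 38.]
up t 11.61 ee [0.5731 0.1043 0.2593] w 0.0854 F [-0.6 -0.6 -0.3] q6,7 [56. 47.]
 t 12.71 ee [0.5735 0.1045 0.26  ] w 0.085 F [-0.1  0.9  0.1] q6,7 [56. 47.]
```

View pics/sc_ow.png

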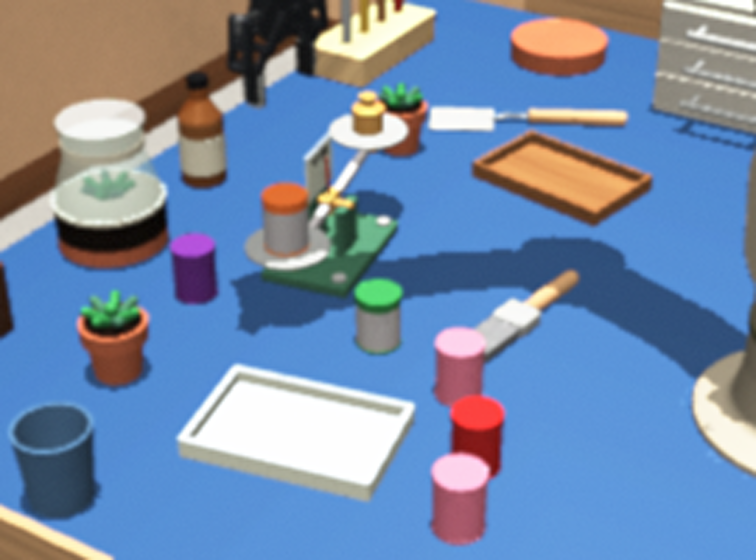

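View pics/top_ow.png

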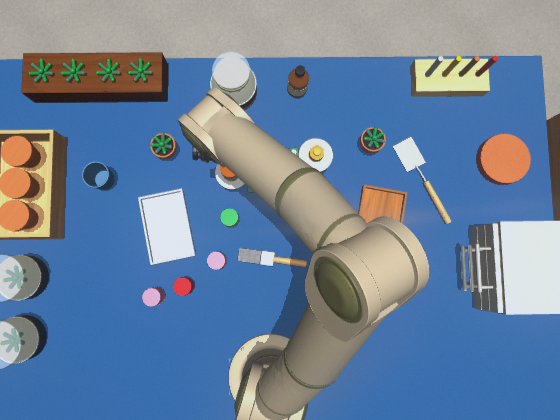

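The side picture shows the orange tin upright on the pan. The pan is down (crop (288,247), was (288,218)) and the reference pan is up, so this tin is full. I'll confirm the beam is at rest, then pick the tin up and put it in the wooden tray.

Run:
```python
from h import *
b0=lid(cv2.imread("pics/side_ow.png"),(5,130,100),(22,255,255),(231,200),20)
env.sleep(.5)
im=capture("side");b=lid(im,(5,130,100),(22,255,255),(231,200),20)
print(b0[0],b[0],ray("side",b[0],.148),ray("side",b[0],.182),proj("side",(.5735,.1045,.148)))
x,y=.5735,.1045
env.move_l((x,y,.099),max_speed=.15);st("low")
eoat.command_gripper(.03);st("grip")
env.move_l((x,y,.24),max_speed=.12);st("up")
x,y=.395,-.313
env.goto((x,y,.15),O);st("tray")
env.move_l((x,y,.032),max_speed=.1);st("low")
env.move_l((x,y,.0235),max_speed=.015);st("down")
```

```text
[231.55633803 200.76056338] [231.55633803 200.76056338] [0.56748659 0.11397465 0.148     ] [0.53162029 0.16322926 0.182     ] [231.71165567 198.96795388]
low t 14.48 ee [0.5739 0.1047 0.0998] w 0.0849 F [-1.1 -0.2  0.4] q6,7 [39. 35.]
grip t 14.9 ee [0.5738 0.1045 0.0997] w 0.0489 F [-0.8 -1.2  5.6] q6,7 [39. 35.]
up t 16.23 ee [0.5731 0.1043 0.2392] w 0.0493 F [-0.1  0.7 -1.9] q6,7 [54. 45.]
tray t 17.92 ee [ 0.3962 -0.3122  0.1503] w 0.0487 F [ 0.1 -0.1 -3. ] q6,7 [39. 83.]
low t 19.25 ee [ 0.3952 -0.3131  0.0324] w 0.0485 F [ 0.  -0.7 -3.3] q6,7 [25. 68.]
down t 19.97 ee [ 0.3949 -0.313   0.0236] w 0.0487 F [-0.9  0.3  3.3] q6,7 [24. 66.]
```

Run:
```python
from h import *
eoat.command_gripper(.07);st("rel")
env.move_l((.395,-.313,.17),max_speed=.15)
x,y=.449,.113
env.goto((x,y,.18),O)
pics("ot");st()
```

```text
rel t 20.31 ee [ 0.3951 -0.313   0.0235] w 0.07 F [-0.6  0.1  0.2] q6,7 [24. 66.]
 t 23.12 ee [0.4493 0.1118 0.1798] w 0.0699 F [ 0.1 -0.3 -0.3] q6,7 [40. 32.]
```

View pics/sc_ot.png

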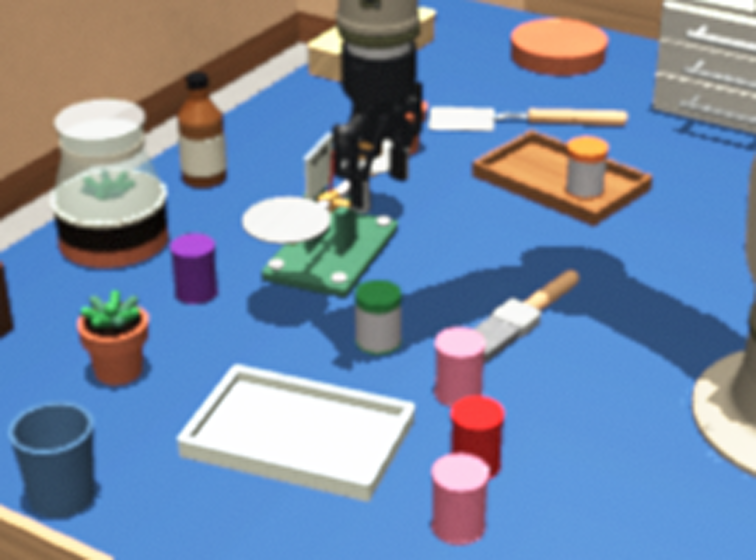

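View pics/top_ot.png

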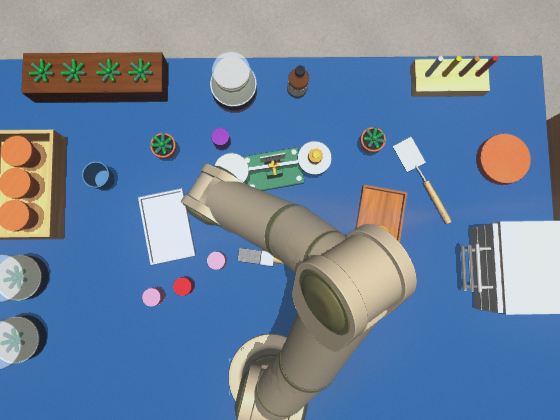

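The side crop shows the orange tin upright in the wooden tray, clear of the walls at (587,168). The pan is back up at (288,219) and the green tin is untouched at (378,318). I'll take the green tin next.

Run:
```python
from h import *
eoat.command_gripper(.085)
x,y=.449,.113
env.move_l((x,y,.017),max_speed=.12);st("low")
eoat.command_gripper(.03);st("grip")
env.move_l((x,y,.2),max_speed=.15);st("up")
x,y=.5735,.1045
env.goto((x,y,.21),O);st("above")
env.move_l((x,y,.142),max_speed=.1);st("low")
env.move_l((x,y,.132),max_speed=.015);st("touch")
eoat.command_gripper(.085);st("rel")
env.move_l((x,y,.26),max_speed=.12);st("up")
env.sleep(1.0)
pics("gw");st()
```

```text
low t 24.93 ee [0.4491 0.1131 0.0173] w 0.0852 F [0.  0.2 0.2] q6,7 [18.  5.]
grip t 25.35 ee [0.4492 0.1127 0.0176] w 0.0484 F [-0.4 -0.5  9.2] q6,7 [18.  5.]
up t 26.72 ee [0.4486 0.1128 0.1993] w 0.0488 F [-0.  -0.  -3.5] q6,7 [42. 35.]
above t 27.28 ee [0.5733 0.1046 0.2087] w 0.0489 F [-0.3  0.  -3.8] q6,7 [51. 42.]
low t 28.12 ee [0.5737 0.1048 0.1424] w 0.0491 F [-0.2  0.1 -3.1] q6,7 [44. 37.]
touch t 28.93 ee [0.5735 0.1046 0.1321] w 0.0489 F [-0.4 -0.1 -1. ] q6,7 [43. 36.]
rel t 29.38 ee [0.5736 0.1045 0.1321] w 0.0849 F [ 1.  -0.4  1. ] q6,7 [43. 36.]
up t 30.6 ee [0.5732 0.1043 0.2593] w 0.0851 F [-0.2  0.2  0.3] q6,7 [56. 45.]
 t 31.7 ee [0.5735 0.1045 0.26  ] w 0.085 F [-0.4 -0.4 -0.5] q6,7 [56. 45.]
```

View pics/sc_gw.png

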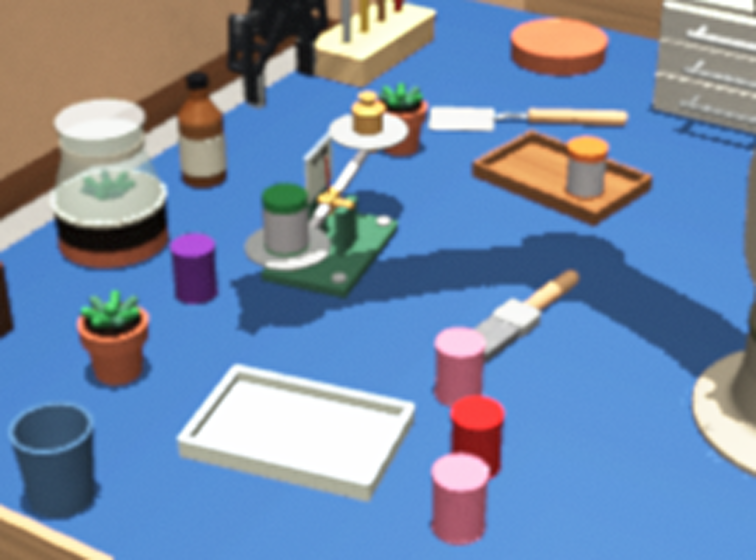

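The pan is fully down again (crop (288,247)) with the green tin upright on it, so it is full too. It goes in the wooden tray at the other end from the orange tin.

Run:
```python
from h import *
b0=lid(cv2.imread("pics/side_gw.png"),(50,120,50),(75,255,255),(231,200),20)
env.sleep(.5)
b=lid(capture("side"),(50,120,50),(75,255,255),(231,200),20)
print(b0[0],b[0])
x,y=.5735,.1045
env.move_l((x,y,.099),max_speed=.15);st("low")
eoat.command_gripper(.03);st("grip")
env.move_l((x,y,.24),max_speed=.12);st("up")
x,y=.473,-.326
env.goto((x,y,.2),O);st("tray")
env.move_l((x,y,.032),max_speed=.1);st("low")
env.move_l((x,y,.0238),max_speed=.015);st("down")
eoat.command_gripper(.07);st("rel")
env.move_l((x,y,.2),max_speed=.15)
env.goto((.45,.1,.28),O)
env.sleep(.5)
pics("gt");st()
```

```text
[231.17073171 200.48780488] [231.19354839 200.52419355]
low t 33.48 ee [0.5739 0.1047 0.0998] w 0.0852 F [ 0.4 -0.7 -0.3] q6,7 [40. 33.]
grip t 33.89 ee [0.5738 0.1044 0.0997] w 0.0489 F [-0.4 -1.4  5.3] q6,7 [40. 33.]
up t 35.22 ee [0.5731 0.1042 0.2392] w 0.049 F [-0.9 -0.1 -2.8] q6,7 [54. 44.]
tray t 36.85 ee [ 0.474  -0.3247  0.2003] w 0.0487 F [ 0.3  0.3 -2.5] q6,7 [50. 85.]
low t 38.68 ee [ 0.4733 -0.3262  0.0325] w 0.0486 F [-0.4 -0.6 -1.9] q6,7 [34. 70.]
down t 39.38 ee [ 0.473  -0.326   0.0237] w 0.0489 F [ 0.  -0.4 -3.4] q6,7 [33. 69.]
rel t 39.73 ee [ 0.4732 -0.326   0.024 ] w 0.07 F [-0.3  0.4  1. ] q6,7 [33. 69.]
 t 43.25 ee [0.45 0.1  0.28] w 0.0695 F [ 0.4 -0.1 -0.4] q6,7 [52. 43.]
```

View pics/sc_gt.png

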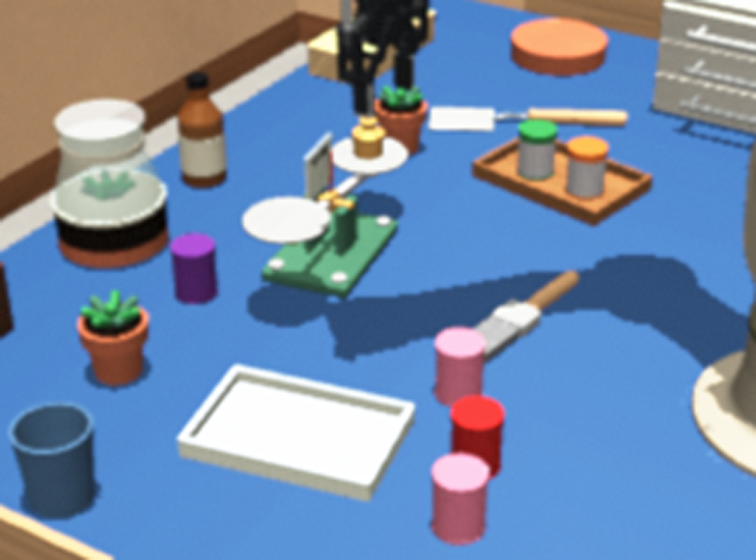

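View pics/top_gt.png

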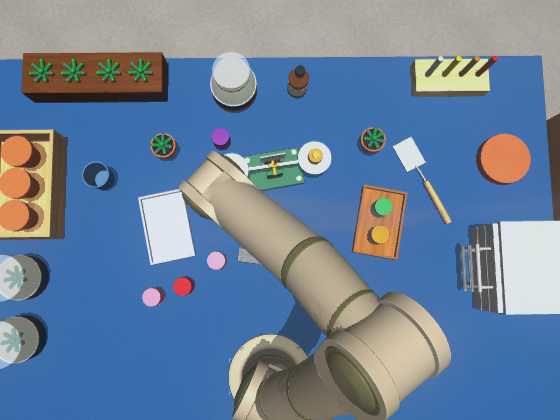

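Both tins stand upright in the wooden tray, green at top (383,207) and orange at (380,235), clear of the walls and of each other. The pan is empty and up, and the bystanders are where they were.

Run:
```python
from h import *
env.sign_off()
```

```text
the job is handed in; nothing more can be done
```

I weighed the orange-lidded tin first and put it away, then the green-lidded one. Each sank the pan fully, so both are full and both are in the wooden tray. I handed the job in after about 43 s of the 70 s allowed; it reported no verdict.

**Last checks:** in the final pictures both tins stand upright and apart, clear of the tray walls. The pan is empty and back up, the arm is clear of everything, and I see no change in the bystanders or look-alikes. While each tin was on the pan, two pictures about half a second apart showed its lid in the same place, so the beam had settled.

**Disagreements:**
- **Lid positions:** before the first grasp, the two cameras differed by about 5 mm on the green lid and 10 mm on the orange. I used values nearer the top camera, and both tins were gripped first time.
- **Wrist force:** readings were noisy, so I went by the pan and not by force.

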